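# Change the feed of the glass edge grinder

### The arm

A 7-joint arm with a two-finger parallel gripper is mounted at the origin on the work surface. World frame = base frame: x ahead of the robot, y to its left, z up, the work surface at z = 0. Lengths are in m, angles in rad, forces in N, time in s.
With the tool pointing down it reaches from about 0.4 to 0.9 m from the base axis. Payload 5.5 kg.
Tool frame: the origin (TCP) lies between the finger pads; the fingertips stand 25 mm ahead of it and the grasp point (between the pads) lies 6 mm ahead of it; z points along the fingers, y is the line along which they close (so a half turn about z gives the same grasp; the last joint's range is limited). The gripper opens to 85 mm and grips with 20 to 120 N. Pads are 22 mm wide; open, the fingers measure 114 mm over their backs; the gripper's body (76 mm by 85 mm) begins 54 mm behind the grasp point. The pads swing forward as they close: fully open they stand 13 mm farther back than shut.
Start: joints at [1.567, 0.501, -0.427, 1.55, 0.221, 1.138, -0.21], TCP at [0.171, -0.627, 0.256] pointing down, gripper open.
Joint ranges: [-2.88, 2.88], [-0.31, 2.03], [-1.54, 1.56], [0.2, 2.42], [-1.41, 4.55], [0.19, 2.02], [-2.57, 2.57]. Speed limits (rad/s): [2.57, 2.57, 3.14, 3.14, 3.14, 3.14, 3.14].

### API

Orientations are given as [roll, pitch, yaw] about the fixed x, y, z axes, in that order (R = Rz(yaw) Ry(pitch) Rx(roll)).
In Python, from station import readout, cams, job_done gives the robot as it stands.
- The arm moves only by the tool apply_moves, never from a script. Its argument "increments" is a list that holds one entry, the list of rows, each a list of 7 numbers: the shift along the tool's x, y, z in m, then the turn, a rotation vector about the tool's x, y, z in degrees, then the opening, from -1 (shut) to 1 (fully open). A call has 1 to 5 rows; each row is the pose to reach, as a shift and turn from the pose commanded when the call began, along the tool's axes at that moment; what a row does not reach only later rows make up. A row lasts 1/8 s, in which the tool goes at most 62.5 mm and 10.7 degrees, less where a joint would pass 70% of its speed; a pose out of reach is approached as far as the arm can. A call with a gripper value outside its range is refused whole. The fingers move at their own pace and stop on an object; "force" is the grip in N (left out, the last holds). Time passes only in rows, so rows that repeat a pose let the fingers close. It gives the time, the measured TCP pose, the force, the opening and the grip force at its end, in the units of the state.
- readout.state(): the state, without advancing time (a new reading comes with each control period).
- cams.capture(name): name is "side" or "top"; returns the picture (384x512x3 uint8, blue, green, red); there is no depth.
- cams.camera_info(name): a dict with "intrinsics" (3x3 intrinsics, pixels), "rvec" (rotation vector, rad) and "tvec" (3), from world to camera coordinates, as OpenCV has them. Camera axes: x right, y down, z forward; pixel columns grow to the right and rows downward; lengths in m; the calibration is good to about 2 mm. A picture is of the moment at which its call begins. camera_info takes no time and is no camera call.
- job_done(): hands the job in; it is judged then, once.
The state is a dict: "time_s": time; "qpos": joint angles; "joint_velocities": joint speeds; "tau": joint torques, N m; "eef_pos": TCP position; "eef_rot": TCP orientation; "ft_force": force on the tool from outside, world axes, zero at the start; "moment": the same for the moment, N m; "opening": opening from 0.0 (shut) to 1.0 (fully open); "finger_force": force on a finger pad.
Only numpy, scipy, OpenCV 4.12 (cv2) and the standard library are available. Lean on these libraries where they do the work, as an engineer would, in place of code of your own. Each camera call takes 0.05 s, during which the arm holds its last target. There are 200 camera calls.

### The job

Set the edge grinder to its polishing feed: with the fingertips push the white-knobbed lever along the middle lane, across the gate and fully home into the slot marked with the raised steel ring, without seating it in any other marked slot on the way, then take the hand away. Only push the knob gently, do not grip it or pull it up, and leave everything else on the bench where it is.

Things in the scene. Friction and masses are not known exactly. Their poses are not given: they have to be found in the camera images.
- gearbox: green feed gearbox, fixed to the table, housing 190 (x) x 180 (y) mm, steel gate plate on top 170 mm above the table. Origin: centre of its underside. x axis along the three lanes of the gate, towards the low motor end (x = 95 to 185 mm, 110 mm high, a tin stands on it); y across the lanes; z up
- gate_center (a point): middle of the gate, on the plate's top (gearbox x = y = 0). Gate: three lanes 16 mm wide along gearbox x, centre lines at y = -36, 0, +36 mm, joined at x = 0 by one cross passage 20 mm wide with rounded corners; all lanes end at x = -35 and +35 mm: four outer slots and a middle idle lane. The lever cannot leave the gate
- lever: the feed lever (stem and knob); its origin is the fixed point about which it tilts, inside the gearbox, 20 mm above the table at gearbox x = y = 0. The knob centre is 200 mm from it. The lever has no spring and stays where it is left; it needs about 2 N at the knob, more when moved fast
- knob_center (a point): centre of the lever's white knob: upright cylinder 32 mm diameter, 45 mm high, on a 10 mm round steel stem. Lever upright: centre 220 mm above the table, knob underside 27 mm above the plate. In gearbox x, y it stands near (+-39, +-47) mm when fully home in an outer slot, (0, +-47) mm at the ends of the cross passage
- lever_fore (a joint): tilt of the lever along gearbox x, rad, positive towards +x: 0 in the cross passage, about +-0.196 at the ends of the lanes. At the start it is anywhere from -0.15 to 0.15, in the middle lane.
- lever_side (a joint): tilt of the lever along gearbox y, rad, positive towards +y: 0 in the middle lane, about +-0.24 in the outer lanes
- knob_lift (a joint): how far the knob has been pulled up along the stem, m: 0 when down; a spring of about 8 N holds it down, travel 20 mm
- mark_ring: slot mark: bare steel, raised 3 mm on the gate plate, a flat ring, 36 mm outside, 20 mm hole; origin at its centre, on the plate. The four marks lie at gearbox (+-62, +-47) mm, each just beyond the closed end of its outer slot; which mark is at which slot varies.
- mark_cross: slot mark: bare steel, raised 3 mm on the gate plate, a plus-shaped cross, 36 mm across, arms 10 mm wide; origin at its centre, on the plate. The four marks lie at gearbox (+-62, +-47) mm, each just beyond the closed end of its outer slot; which mark is at which slot varies.
- mark_bar: slot mark: bare steel, raised 3 mm on the gate plate, a single bar 36 x 10 mm, lying across the lane; origin at its centre, on the plate. The four marks lie at gearbox (+-62, +-47) mm, each just beyond the closed end of its outer slot; which mark is at which slot varies.
- mark_triangle: slot mark: bare steel, raised 3 mm on the gate plate, a solid triangle about 35 mm; origin at its centre, on the plate. The four marks lie at gearbox (+-62, +-47) mm, each just beyond the closed end of its outer slot; which mark is at which slot varies.
- grease_tin: bystander: small steel tin, 48 mm diameter, 45 mm high, on the gearbox's motor end; origin at its underside
- glass_disc: bystander: green glass disc, 84 mm diameter, 10 mm thick, beside the gearbox; origin at its underside
- rub_block: bystander: black rubber block, 75 x 45 x 30 mm, beside the gearbox; origin at its underside
- tape_roll: bystander: white tape roll, 90 mm diameter, 25 mm high, beside the gearbox; origin at its underside
- brush: bystander: brush with wooden handle, lying on the table near the gearbox, about 200 mm long; origin at its underside
- spray: bystander: amber bottle, 66 mm diameter, 190 mm high, at the left of the table; origin at its underside
- jar: bystander: glass jar, 70 mm diameter, 90 mm high, at the right of the table; origin at its underside

How it is judged:
At the end, for the whole second after the job is handed in: The lever is at rest home in the slot marked with the ring: knob centre within 34 mm horizontally of the ring's centre and lever tilted more than 0.165 rad along its lane (the end of the slot is at about 0.196), knob down on its stem (less than 3 mm lifted), bystanders within 15 mm of their starts (horizontal distance between knob_center and mark_ring below 0.034 m and (value of joint lever_fore above 0.165 rad or value of joint lever_fore below -0.165 rad) and value of joint knob_lift below 0.003 m and velocity of joint lever_fore between -0.05 and 0.05 rad/s and velocity of joint lever_side between -0.05 and 0.05 rad/s and distance of each of grease_tin, glass_disc, rub_block, tape_roll, brush, spray, jar from where it was at the start of the episode below 0.015 m); the robot touches nothing.
It fails at once if the lever is seated in another marked slot ((horizontal distance between knob_center and mark_cross below 0.034 m and (value of joint lever_fore above 0.165 rad or value of joint lever_fore below -0.165 rad)) or (horizontal distance between knob_center and mark_bar below 0.034 m and (value of joint lever_fore above 0.165 rad or value of joint lever_fore below -0.165 rad)) or (horizontal distance between knob_center and mark_triangle below 0.034 m and (value of joint lever_fore above 0.165 rad or value of joint lever_fore below -0.165 rad))).
It fails at once if the knob is pulled up more than 6 mm (value of joint knob_lift above 0.006 m).
It fails at once if the knob is gripped or rammed (more than 35 N between fingers and lever) (contact force between the fingers and lever above 35 N).
It fails at once if something else on the bench is knocked away or lifted (distance of any of grease_tin, glass_disc, rub_block, tape_roll, brush, spray, jar from where it was at the start of the episode above 0.02 m).
It also fails if it takes over 48 s, if anything falls off the work surface, if the arm or the gripper's body presses on something with over 40 N, if the wrist force passes 120 N, or if a joint passes its speed limit or range.

## Working session

There is one attempt and no reset: what is moved stays moved. The work goes in short steps, Python scripts to look and compute and a tool call to move; the robot and the scene stay as the last step left them, time stands still between calls to the robot, and variables do not carry over. Pictures are saved under pics/ and viewed, at most 12 in all, crops included, and the job is handed in when it is done.

Besides the shell and the picture viewer there is one more tool, called as name(argument=value, ...) on one line, values as JSON. apply_moves: Moves the arm, as the interface text tells. Its arguments: {"type":"object","properties":{"increments":{"type":"array","items":{"type":"array","items":{"type":"array","items":{"type":"number"}}}},"force":{"type":"number"}},"required":["increments"]}

```bash
mkdir -p pics; ls; python3 - <<'E'
from station import readout,cams
import cv2
for n in("side","top"):
    im=cams.capture(n); cv2.imwrite(f"pics/{n}0.png",im)
    i=cams.camera_info(n); print(n,i)
s=readout.state(); print({k:s[k] for k in("time_s","eef_pos","eef_rot","opening","ft_force")})
E
```

```text
pics
side {'intrinsics': array([[398.55413949,   0.        , 257.46213613],
       [  0.        , 398.55413949, 192.75970258],
       [  0.        ,   0.        ,   1.        ]]), 'rvec': array([ 0.82093103, -2.37238313,  1.26205043]), 'tvec': array([0.45514348, 0.32075879, 1.15318269])}
top {'intrinsics': array([[471.11854355,   0.        , 251.9179656 ],
       [  0.        , 471.11854355, 190.23059468],
       [  0.        ,   0.        ,   1.        ]]), 'rvec': array([ 2.13076904, -2.08910256,  0.21323421]), 'tvec': array([-7.40842072e-04,  6.03849888e-01,  1.38895061e+00])}
{'time_s': 0.1, 'eef_pos': array([ 0.17115252, -0.6264447 ,  0.2553389 ]), 'eef_rot': array([-3.13978934e+00, -4.26946721e-05,  2.66843278e-01]), 'opening': 1.0001943528998647, 'ft_force': array([-0.23084314, -0.62026884,  0.66671506])}
```

View pics/top0.png

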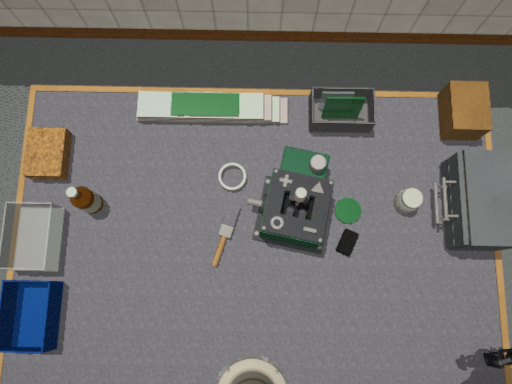

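View pics/side0.png

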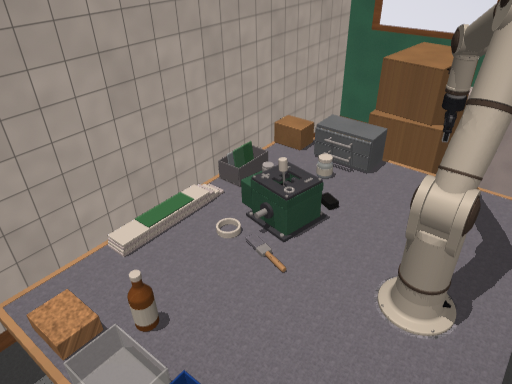

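The top view shows the cross at (286,181), triangle at (318,188), ring at (277,223), bar at (310,230), knob near (301,194) and tin at (318,163). I'll zoom in for accurate pixels.

```bash
python3 - <<'E'
import cv2
im=cv2.imread("pics/top0.png")[140:260,240:370]
cv2.imwrite("pics/top0z.png",cv2.resize(im,None,fx=5,fy=5,interpolation=cv2.INTER_CUBIC)[:600])
E
```

```text
(no output)
```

View pics/top0z.png

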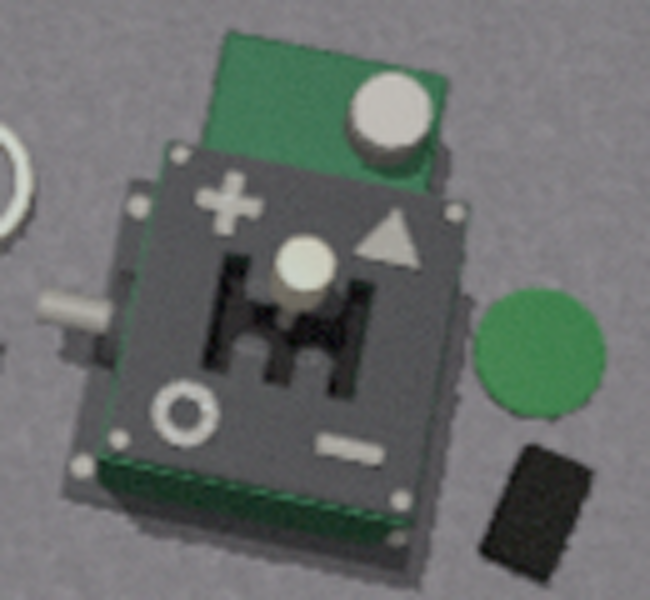

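The crop shows the cross at (230,203), triangle at (390,243), ring at (186,412) and bar at (350,447). The corner bolts are at (180,155), (455,213), (119,438) and (401,500), and the knob top is at (306,264). The motor end is up in the image, so the ring is on the -x side, left.

```bash
cat > h.py <<'E'
import numpy as np,cv2
from station import readout,cams
def ray(n,uv,z):
    i=cams.camera_info(n);K=i["intrinsics"];R=cv2.Rodrigues(i["rvec"])[0];t=i["tvec"]
    d=R.T@np.linalg.inv(K)@np.array([uv[0],uv[1],1.]);c=-R.T@t
    return (c+d*(z-c[2])/d[2])
def proj(n,p):
    i=cams.camera_info(n)
    return cv2.projectPoints(np.array(p,float).reshape(-1,3),i["rvec"],i["tvec"],i["intrinsics"],None)[0][:,0]
def crop(u,v,z=0): return ray("top",((u+.5)/5-.5+240,(v+.5)/5-.5+140),z)
E
python3 - <<'E'
from h import *
img=[(230,203),(390,243),(186,412),(350,447)]
W=np.array([crop(*p,.173)[:2] for p in img])
G=np.array([(.062,.047),(.062,-.047),(-.062,.047),(-.062,-.047)])
c=W.mean(0);a=(W-c)
yaw=np.angle(np.sum((a[:,0]+1j*a[:,1])*(G[:,0]-1j*G[:,1])))
R=np.array([[np.cos(yaw),-np.sin(yaw)],[np.sin(yaw),np.cos(yaw)]])
print("c",c,"yaw",yaw,np.degrees(yaw));print((a@R)*1000)
b=np.array([crop(*p,.172)[:2] for p in[(180,155),(455,213),(119,438),(401,500)]]);print("bolts c",b.mean(0))
for z in(.2425,.240):
    print("knobtop g",(crop(306,264,z)[:2]-c)@R*1000)
print("tin",(crop(390,110,.155)[:2]-c)@R*1000)
# side view check: project centre marks
g=lambda x,y,z:(*(c+R@[x,y]),z)
print(proj("side",[g(-.062,.047,.173),g(.062,-.047,.173),g(0.03,0,.24)]))
E
```

```text
c [ 0.54149917 -0.11888189] yaw -0.2024840626138719 -11.60148220643756
[[ 62.00378102  47.13855142]
 [ 59.16909713 -46.41194811]
 [-61.04528303  46.37161327]
 [-60.12759512 -47.09821658]]
bolts c [ 0.54204988 -0.11878451]
knobtop g [21.2470243   1.53374187]
knobtop g [21.8034148   1.39686374]
tin [141.37464478 -32.70323223]
[[289.0419372  188.78268036]
 [284.50220325 166.09671941]
 [281.22788799 157.33581468]]
```

```bash
cat >> h.py <<'E'
from scipy.spatial.transform import Rotation as Ro
C=np.array([.5418,-.1188]);YAW=-.2025
RG=np.array([[np.cos(YAW),-np.sin(YAW)],[np.sin(YAW),np.cos(YAW)]])
def delta(gx,gy,z):
    s=readout.state();p=s["eef_pos"];R=Ro.from_euler("xyz",s["eef_rot"])
    T=Ro.from_euler("xyz",[np.pi,0,YAW])
    w=np.array([*(C+RG@np.array([gx,gy])/1000),z])
    print("t",s["time_s"],"at g",(RG.T@(p[:2]-C)*1000).round(1),"z",p[2].round(4),"F",(RG.T@s["ft_force"][:2]).round(1),s["ft_force"][2].round(1))
    print("shift mm",(R.inv().apply(w-p)*1000).round(1),"turn",(R.inv()*T).as_rotvec(degrees=True).round(1))
E
python3 -c "
from h import *
delta(75,0,.32)"
```

```text
t 0.1 at g [-261.  -571.8] z 0.2553 F [-0.1 -0.7] 0.7
shift mm [ 558.3 -358.1  -64. ] turn [-0.1  0.  26.9]
```

apply_moves(increments=[[[0.03,-0.02,-0.04,0,0,4,-1],[0.07,-0.045,-0.064,0,0,9,-1],[0.12,-0.077,-0.064,0,0,15,-1],[0.17,-0.109,-0.064,0,0,21,-1],[0.22,-0.141,-0.064,0,0,26.9,-1]]], force=20)

```text
time_s: 0.72
eef_pos: [0.3473, -0.4313, 0.3201]
eef_rot: [-3.142, 0.0, -0.206]
ft_force: [0.9, 0.2, 0.2]
opening: -0.001
finger_force: 0.0
```

```bash
python3 -c "
from h import *
delta(75,0,.32)"
```

```text
t 0.725 at g [-127.7 -345.2] z 0.3201 F [0.8 0.4] 0.2
shift mm [ 2.014e+02 -3.460e+02  1.000e-01] turn [-0.   0.  -0.2]
```

apply_moves(increments=[[[0.025,-0.043,0,0,0,0,-1],[0.05,-0.086,0,0,0,0,-1],[0.075,-0.129,0,0,0,0,-1],[0.1,-0.172,0,0,0,0,-1],[0.125,-0.215,0,0,0,0,-1]]])

```text
time_s: 1.35
eef_pos: [0.5128, -0.2463, 0.32]
eef_rot: [3.142, 0.001, -0.203]
ft_force: [0.5, 0.8, -0.0]
opening: -0.0
finger_force: 0.0
```

apply_moves(increments=[[[0.025,-0.043,0,0,0,0,-1],[0.05,-0.086,0,0,0,0,-1],[0.07,-0.12,0,0,0,0,-1],[0.075,-0.13,0,0,0,0,-1],[0.075,-0.13,0,0,0,0,-1]]])

```text
time_s: 1.98
eef_pos: [0.6116, -0.1349, 0.3197]
eef_rot: [3.142, 0.001, -0.201]
ft_force: [0.4, -0.9, 0.1]
opening: -0.001
finger_force: 0.0
```

```bash
python3 -c "
from h import *
delta(70,0,.222)
im=cams.capture('top')[140:260,240:370]
cv2.imwrite('pics/t1.png',cv2.resize(im,None,fx=4,fy=4,interpolation=cv2.INTER_CUBIC))"
```

```text
t 1.975 at g [71.6 -1.8] z 0.3197 F [ 0.6 -0.8] 0.1
shift mm [-1.5 -1.8 97.7] turn [0.  0.1 0.1]
```

View pics/t1.png

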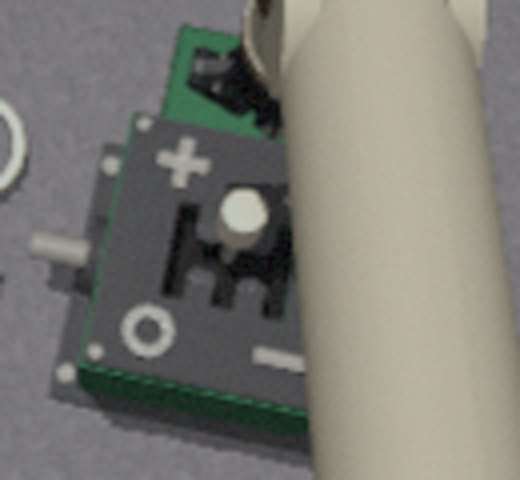

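The fingers are shut beyond the knob, which sits at (245,212) in the crop; the ring at (148,331) is visible and the way down is clear. Descending.

apply_moves(increments=[[[0,-0.001,0.03,0,0,0,-1],[-0.001,-0.002,0.06,0,0,0,-1],[-0.0015,-0.002,0.085,0,0,0,-1],[-0.0015,-0.002,0.097,0,0,0,-1],[-0.0015,-0.002,0.0975,0,0,0,-1]]])

```text
time_s: 2.65
eef_pos: [0.6099, -0.1345, 0.2223]
eef_rot: [3.141, 0.001, -0.205]
ft_force: [-0.1, -0.3, -0.1]
opening: 0.0
finger_force: 0.0
```

```bash
python3 -c "
from h import *
delta(27,0,.222)"
```

```text
t 2.65 at g [69.8 -1.6] z 0.2223 F [ 0.  -0.3] -0.1
shift mm [-42.9  -1.6   0.4] turn [ 0.   0.1 -0.1]
```

apply_moves(increments=[[[-0.005,-0.001,0,0,0,0,-1],[-0.01,-0.0015,0,0,0,0,-1],[-0.015,-0.0015,0,0,0,0,-1],[-0.02,-0.0015,0,0,0,0,-1],[-0.024,-0.0015,0,0,0,0,-1]]])

```text
time_s: 3.28
eef_pos: [0.588, -0.1268, 0.2234]
eef_rot: [-3.142, -0.002, -0.203]
ft_force: [1.9, -0.4, 1.1]
opening: -0.002
finger_force: 0.0
```

apply_moves(increments=[[[-0.004,0,0,0,0,0,-1],[-0.008,0,0,0,0,0,-1],[-0.012,0,0,0,0,0,-1],[-0.016,0,0,0,0,0,-1],[-0.018,0,0,0,0,0,-1]]])

```text
time_s: 3.9
eef_pos: [0.5695, -0.1231, 0.2227]
eef_rot: [3.141, 0.0, -0.203]
ft_force: [2.7, -0.4, 1.1]
opening: 0.001
finger_force: 0.0
```

```bash
python3 -c "
from h import *
delta(27,0,.222)
im=cams.capture('top')[140:260,240:370]
cv2.imwrite('pics/t2.png',cv2.resize(im,None,fx=5,fy=5,interpolation=cv2.INTER_CUBIC))"
```

```text
t 3.9 at g [28.   1.4] z 0.2227 F [2.7 0.1] 1.1
shift mm [-1.   1.4  0.7] turn [ 0.  0. -0.]
```

View pics/t2.png

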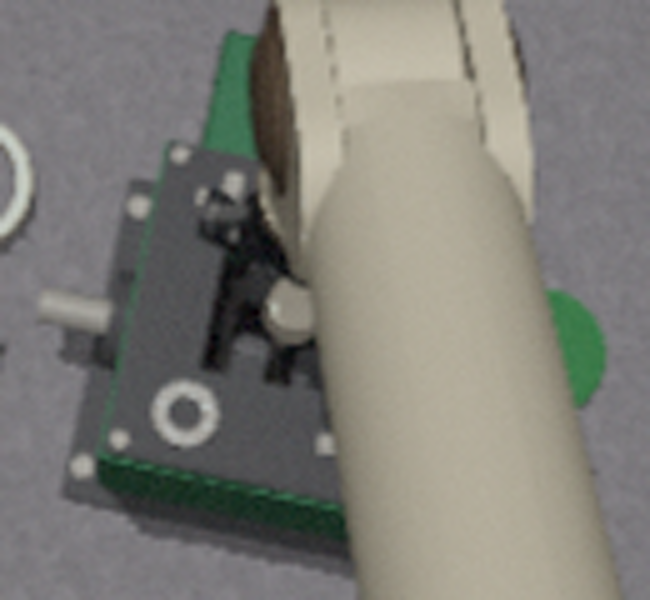

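The arm hides the knob's right side; its left edge is at x≈262, with the top near (293,308). I'll compare this with the projected upright position.

```bash
python3 -c "
from h import *
for gx in(-6,0,6):
    w=[*(C+RG@np.array([gx*1.11,0])/1000),.2425]; u=proj('top',[w])[0]; print(gx,((u-[240,140])+.5)*5-.5)
im=cams.capture('side')[130:220,220:340]
cv2.imwrite('pics/s2.png',cv2.resize(im,None,fx=6,fy=6,interpolation=cv2.INTER_CUBIC))"
```

```text
-6 [298.22449393 313.89619718]
0 [300.71965022 301.96385773]
6 [303.20955556 290.0566294 ]
```

View pics/s2.png

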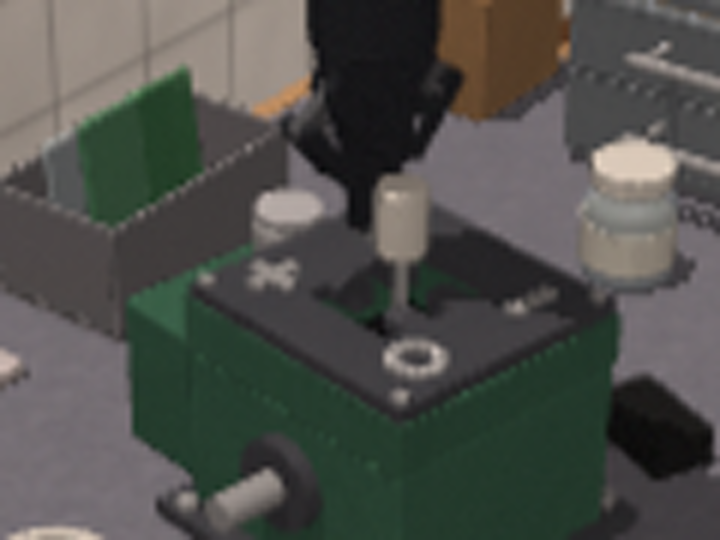

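The side view shows the lever near upright, with the knob top at about (402,183) and the stem running from (400,262) to (403,310).

```bash
python3 -c "
from h import *
for gx in(-6,-3,0,3,6):
  for gy in (0,4):
    ps=[]
    for h in(222.5,177.5,150):
        ps.append([*(C+RG@np.array([gx,gy])*h/200/1000),.02+h/1000])
    print(gx,gy,(((proj('side',ps)-[220,130])+.5)*6-.5).round(0).tolist())"
```

```text
-6 0 [[412.0, 185.0], [409.0, 252.0], [407.0, 291.0]]
-6 4 [[407.0, 188.0], [405.0, 254.0], [403.0, 293.0]]
-3 0 [[408.0, 183.0], [406.0, 250.0], [405.0, 290.0]]
-3 4 [[403.0, 186.0], [402.0, 252.0], [401.0, 291.0]]
0 0 [[405.0, 181.0], [403.0, 248.0], [402.0, 288.0]]
0 4 [[399.0, 184.0], [398.0, 250.0], [398.0, 290.0]]
3 0 [[401.0, 179.0], [400.0, 247.0], [399.0, 287.0]]
3 4 [[395.0, 182.0], [395.0, 249.0], [396.0, 289.0]]
6 0 [[397.0, 177.0], [397.0, 245.0], [397.0, 285.0]]
6 4 [[391.0, 179.0], [392.0, 247.0], [393.0, 287.0]]
```

apply_moves(increments=[[[0.012,0.0,0,0,0,0,-1],[0.024,0.005,0,0,0,0,-1],[0.024,0.025,0,0,0,0,-1],[0.024,0.05,0,0,0,0,-1],[0.024,0.056,0,0,0,0,-1]]])

```text
time_s: 4.62
eef_pos: [0.5809, -0.1866, 0.2222]
eef_rot: [3.14, 0.001, -0.207]
ft_force: [-0.0, -0.4, -0.9]
opening: -0.001
finger_force: 0.0
```

apply_moves(increments=[[[-0.015,0,0,0,0,0,-1],[-0.035,0,0,0,0,0,-1],[-0.05,0,0,0,0,0,-1],[-0.0515,0,0,0,0,0,-1]]])

```text
time_s: 5.12
eef_pos: [0.5308, -0.1724, 0.2229]
eef_rot: [3.141, 0.0, -0.203]
ft_force: [0.0, -0.0, -0.1]
opening: -0.001
finger_force: 0.0
```

```bash
python3 -c "
from h import *
delta(0,15,.222)"
```

```text
t 5.125 at g [  0.  -54.7] z 0.2229 F [ 0. -0.] -0.1
shift mm [ -0.1 -69.7   0.9] turn [ 0.  0. -0.]
```

apply_moves(increments=[[[0,-0.01,0,0,0,0,-1],[0,-0.018,0,0,0,0,-1],[0,-0.023,0,0,0,0,-1],[0,-0.028,0,0,0,0,-1],[0,-0.032,0,0,0,0,-1]]])

```text
time_s: 5.75
eef_pos: [0.5386, -0.1409, 0.2231]
eef_rot: [3.142, -0.001, -0.203]
ft_force: [-0.6, -1.3, 3.7]
opening: -0.001
finger_force: 1.8
```

apply_moves(increments=[[[0,-0.004,0,0,0,0,-1],[0,-0.008,0,0,0,0,-1],[0,-0.012,0,0,0,0,-1],[0,-0.016,0,0,0,0,-1],[0,-0.02,0,0,0,0,-1]]])

```text
time_s: 6.38
eef_pos: [0.5419, -0.1212, 0.2225]
eef_rot: [-3.142, 0.001, -0.203]
ft_force: [-0.3, -1.1, 1.2]
opening: -0.004
finger_force: 0.7
```

```bash
python3 -c "
from h import *
delta(0,15,.222)
im=cams.capture('side')[130:220,220:340]
cv2.imwrite('pics/s3.png',cv2.resize(im,None,fx=6,fy=6,interpolation=cv2.INTER_CUBIC))"
```

```text
t 6.375 at g [ 0.6 -2.4] z 0.2225 F [-0.  -1.2] 1.2
shift mm [ -0.6 -17.4   0.5] turn [-0.  0. -0.]
```

View pics/s3.png

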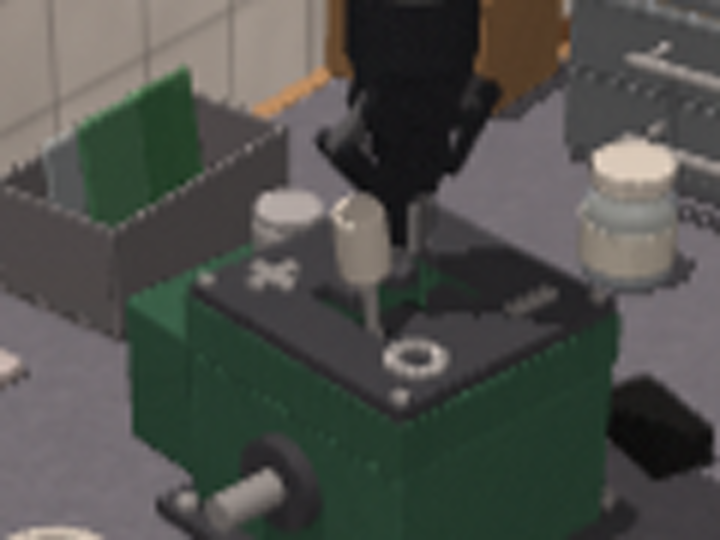

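The knob leans towards +y (top at about (358,205)), and the fingers push it with about 1 N. Continuing.

apply_moves(increments=[[[0,-0.004,0,0,0,0,-1],[0,-0.008,0,0,0,0,-1],[0,-0.011,0,0,0,0,-1],[0,-0.014,0,0,0,0,-1],[0,-0.0155,0,0,0,0,-1]]])

```text
time_s: 7.05
eef_pos: [0.5453, -0.106, 0.2228]
eef_rot: [-3.142, 0.0, -0.202]
ft_force: [-0.4, -1.3, 0.7]
opening: 0.003
finger_force: 0.6
```

```bash
python3 -c "
from h import *
delta(0,18,.222)
im=cams.capture('side')[130:220,220:340]
cv2.imwrite('pics/s4.png',cv2.resize(im,None,fx=6,fy=6,interpolation=cv2.INTER_CUBIC))
for gx in(-5,0,5):
  for gy in (40,47):
    a=gx/200;b=gy/200;n=np.array([a,b,(1-a*a-b*b)**.5])
    ps=[]
    for h in(222.5,177.5,150):
        q=n*h/1000; ps.append([*(C+RG@q[:2]),.02+q[2]])
    print(gx,gy,(((proj('side',ps)-[220,130])+.5)*6-.5).round(0).tolist())"
```

```text
t 7.05 at g [ 0.8 13.2] z 0.2228 F [-0.1 -1.4] 0.7
shift mm [-0.8 -4.8  0.8] turn [-0.  0.  0.]
-5 40 [[354.0, 217.0], [363.0, 277.0], [369.0, 313.0]]
-5 47 [[344.0, 224.0], [355.0, 283.0], [362.0, 318.0]]
0 40 [[347.0, 213.0], [358.0, 274.0], [365.0, 310.0]]
0 47 [[337.0, 220.0], [350.0, 280.0], [358.0, 315.0]]
5 40 [[341.0, 210.0], [353.0, 271.0], [360.0, 308.0]]
5 47 [[330.0, 217.0], [345.0, 277.0], [354.0, 313.0]]
```

View pics/s4.png

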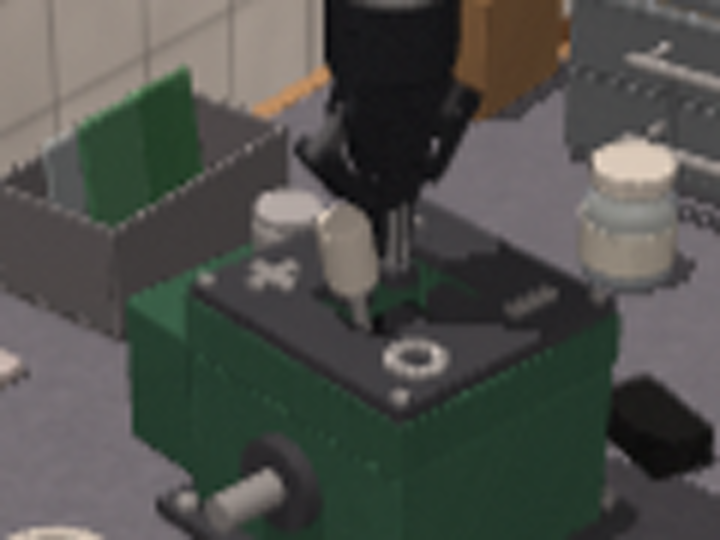

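The knob top is at about (340,216), which puts it near gearbox (0, 44). I'll press on in small steps to the passage wall.

apply_moves(increments=[[[0,-0.001,0,0,0,0,-1],[0,-0.002,0,0,0,0,-1],[0,-0.003,0,0,0,0,-1],[0,-0.0035,0,0,0,0,-1]]])

```text
time_s: 7.6
eef_pos: [0.546, -0.1028, 0.2228]
eef_rot: [-3.142, -0.0, -0.203]
ft_force: [-0.2, -0.8, 0.7]
opening: 0.001
finger_force: 0.5
```

```bash
python3 -c "
from h import *
delta(0,18,.222)"
```

```text
t 7.6 at g [ 0.9 16.5] z 0.2228 F [ 0.  -0.8] 0.7
shift mm [-0.9 -1.5  0.8] turn [-0. -0. -0.]
```

apply_moves(increments=[[[0,0.01,0,0,0,0,-1],[0.003,0.025,0,0,0,0,-1],[0.025,0.026,0,0,0,0,-1],[0.045,0.026,0,0,0,0,-1],[0.052,0.024,0,0,0,0,-1]]])

```text
time_s: 8.22
eef_pos: [0.5927, -0.1385, 0.2225]
eef_rot: [-3.141, -0.0, -0.205]
ft_force: [-0.9, 0.1, -0.1]
opening: -0.001
finger_force: 0.0
```

apply_moves(increments=[[[0,-0.02,0,0,0,0,-1],[0,-0.04,0,0,0,0,-1],[-0.003,-0.052,0,0,0,0,-1],[-0.008,-0.054,0,0,0,0,-1],[-0.012,-0.054,0,0,0,0,-1]]])

```text
time_s: 8.85
eef_pos: [0.5906, -0.0816, 0.2228]
eef_rot: [3.141, 0.0, -0.202]
ft_force: [-0.4, -0.5, -0.7]
opening: 0.006
finger_force: 0.0
```

```bash
python3 -c "
from h import *
delta(-6,47,.222)"
```

```text
t 8.85 at g [40.3 46.2] z 0.2228 F [-0.3 -0.5] -0.7
shift mm [-46.3  -0.8   0.8] turn [0. 0. 0.]
```

apply_moves(increments=[[[-0.005,-0.0005,0,0,0,0,-1],[-0.009,-0.0005,0,0,0,0,-1],[-0.013,-0.0005,0,0,0,0,-1],[-0.017,-0.0005,0,0,0,0,-1],[-0.021,-0.0005,0,0,0,0,-1]]])

```text
time_s: 9.48
eef_pos: [0.5712, -0.0771, 0.2232]
eef_rot: [-3.141, -0.002, -0.203]
ft_force: [2.1, -0.7, 0.8]
opening: -0.001
finger_force: 1.2
```

```bash
python3 -c "
from h import *
delta(-6,47,.222)"
```

```text
t 9.475 at g [20.4 46.8] z 0.2232 F [ 2.1 -0.3] 0.8
shift mm [-26.4  -0.2   1.2] turn [-0.  -0.1 -0. ]
```

apply_moves(increments=[[[-0.004,0,0,0,0,0,-1],[-0.008,0,0,0,0,0,-1],[-0.011,0,0,0,0,0,-1],[-0.014,0,0,0,0,0,-1],[-0.016,0,0,0,0,0,-1]]])

```text
time_s: 10.1
eef_pos: [0.5548, -0.0736, 0.2228]
eef_rot: [3.142, 0.0, -0.203]
ft_force: [1.8, -0.2, 1.9]
opening: 0.001
finger_force: 1.0
```

```bash
python3 -c "
from h import *
delta(-6,47,.222)
im=cams.capture('side')[130:220,220:340]
cv2.imwrite('pics/s5.png',cv2.resize(im,None,fx=6,fy=6,interpolation=cv2.INTER_CUBIC))
for gx in(-39,-33,-27,-20):
  for gy in (47,):
    a=gx/200;b=gy/200;n=np.array([a,b,(1-a*a-b*b)**.5])
    ps=[]
    for h in(222.5,177.5,150):
        q=n*h/1000; ps.append([*(C+RG@q[:2]),.02+q[2]])
    print(gx,gy,(((proj('side',ps)-[220,130])+.5)*6-.5).round(0).tolist())"
```

```text
t 10.1 at g [ 3.6 46.9] z 0.2228 F [1.8 0.2] 1.9
shift mm [-9.6 -0.1  0.8] turn [ 0.  0. -0.]
-39 47 [[389.0, 256.0], [391.0, 309.0], [392.0, 339.0]]
-33 47 [[381.0, 250.0], [384.0, 304.0], [386.0, 335.0]]
-27 47 [[373.0, 244.0], [378.0, 299.0], [381.0, 331.0]]
-20 47 [[363.0, 237.0], [371.0, 293.0], [375.0, 326.0]]
```

View pics/s5.png

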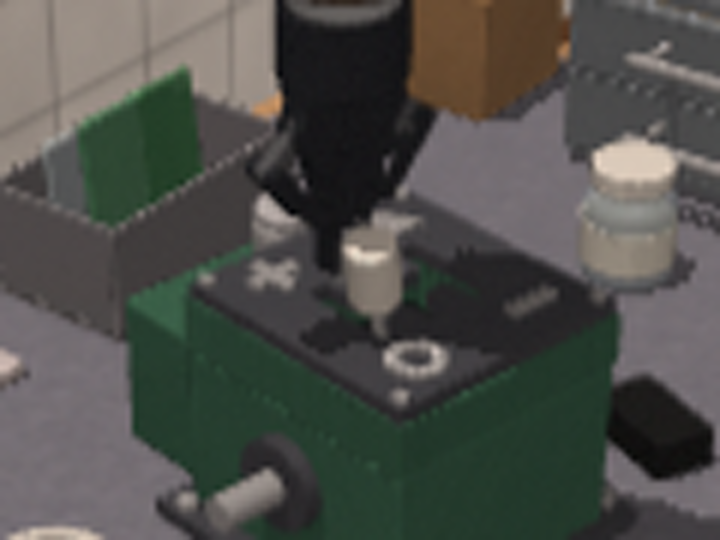

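The knob top is at about (370,242), so the lever is in the ring slot lane at x≈-25, with about 14 mm still to go.

apply_moves(increments=[[[-0.003,0,0,0,0,0,-1],[-0.006,0,0,0,0,0,-1],[-0.008,0,0,0,0,0,-1],[-0.0095,0,0,0,0,0,-1],[-0.011,0,0,0,0,0,-1]]])

```text
time_s: 10.78
eef_pos: [0.544, -0.0714, 0.2227]
eef_rot: [-3.142, 0.0, -0.203]
ft_force: [2.3, -0.8, -0.0]
opening: -0.001
finger_force: 0.8
```

apply_moves(increments=[[[-0.001,0,0,0,0,0,-1],[-0.002,0,0,0,0,0,-1],[-0.0025,0,0,0,0,0,-1]]])

```text
time_s: 11.15
eef_pos: [0.5426, -0.071, 0.2231]
eef_rot: [-3.141, -0.002, -0.203]
ft_force: [4.5, -1.3, -1.6]
opening: 0.0
finger_force: 2.3
```

```bash
python3 -c "
from h import *
delta(-11,47,.222)"
```

```text
t 11.15 at g [-8.9 47. ] z 0.2231 F [ 4.7 -0.4] -1.6
shift mm [-2.1  0.   1. ] turn [-0.  -0.1 -0. ]
```

apply_moves(increments=[[[-0.0005,0,0,0,0,0,-1],[-0.001,0,0,0,0,0,-1]]])

```text
time_s: 11.4
eef_pos: [0.5422, -0.0709, 0.2232]
eef_rot: [-3.141, -0.003, -0.203]
ft_force: [7.2, -1.9, -4.0]
opening: 0.001
finger_force: 3.2
```

```bash
python3 -c "
from h import *
delta(-11,47,.222)
im=cams.capture('side')[130:220,220:340]
cv2.imwrite('pics/s6.png',cv2.resize(im,None,fx=6,fy=6,interpolation=cv2.INTER_CUBIC))"
```

```text
t 11.4 at g [-9.2 47. ] z 0.2232 F [ 7.4 -0.4] -4.0
shift mm [-1.8  0.   1.2] turn [-0.  -0.2 -0. ]
```

View pics/s6.png

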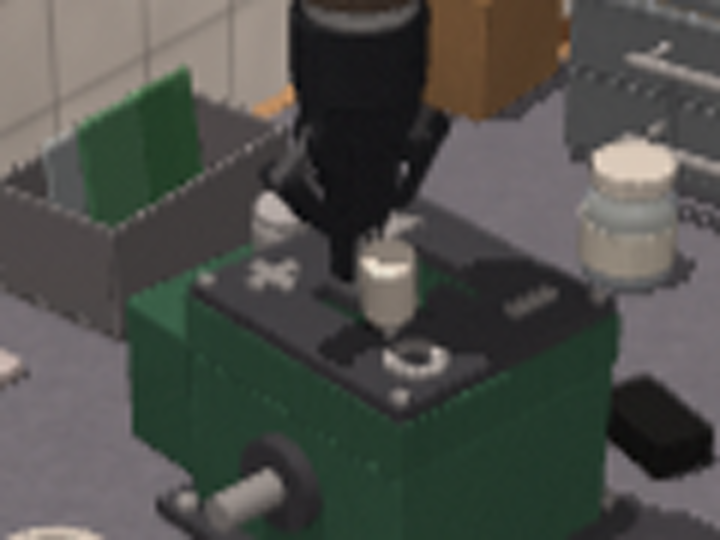

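The knob top is at about (386,256), which matches x≈-38. The force climbs while the motion stalls, so the lever is at the end stop. Backing straight off, then up.

apply_moves(increments=[[[0.008,0,0,0,0,0,-1],[0.025,0,0,0,0,0,-1],[0.045,0,0,0,0,0,-1],[0.05,0,-0.03,0,0,0,-1],[0.05,0,-0.08,0,0,0,-1]]])

```text
time_s: 12.08
eef_pos: [0.5882, -0.0805, 0.3012]
eef_rot: [-3.141, 0.007, -0.202]
ft_force: [0.9, 0.3, -1.0]
opening: 0.001
finger_force: 0.0
```

apply_moves(increments=[[[0.03,0.02,-0.03,0,0,0,-1],[0.05,0.05,-0.06,0,0,0,-1],[0.06,0.1,-0.06,0,0,0,-1],[0.06,0.12,-0.06,0,0,0,-1],[0.06,0.12,-0.06,0,0,0,-1]]])

```text
time_s: 12.7
eef_pos: [0.6232, -0.2121, 0.3616]
eef_rot: [-3.141, 0.003, -0.206]
ft_force: [-0.8, 0.5, 0.9]
opening: -0.004
finger_force: 0.0
```

```bash
python3 -c "
from h import *
delta(0,47,.222)
a=cams.capture('side')[130:220,220:340];b=cams.capture('top')[150:240,230:350]
f=lambda i:cv2.resize(i,(400,300),interpolation=cv2.INTER_CUBIC)
cv2.imwrite('pics/e.png',np.hstack([f(a),f(b)]))"
```

```text
t 12.7 at g [ 98.5 -75. ] z 0.3616 F [-0.9  0.3] 0.9
shift mm [ -98.6 -121.6  139.9] turn [-0.   0.2 -0.2]
```

View pics/e.png

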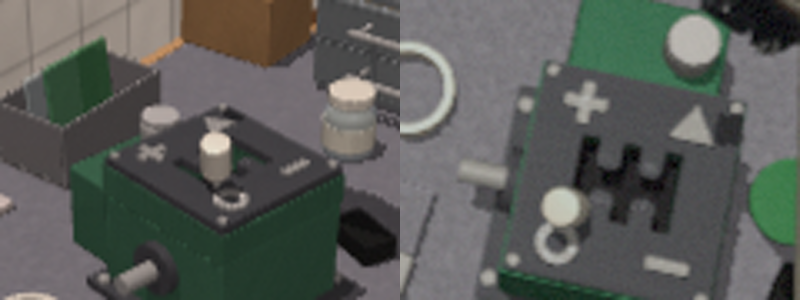

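The knob top is at (562,208), right by the ring at (557,243). The hand is clear, and the tin and disc look undisturbed. A quick numeric check of the tilt, then hand in.

```bash
python3 -c "
from h import *
w=ray('top',(230+(162.5)*.3-.5,150+208.5*.3-.5),.232)[:2]
g=RG.T@(w-C)*1000*200/222.5
print(g, np.arctan2(g[0],191), np.hypot(g[0]+62,g[1]-47))
if g[0]<-35:
    from station import job_done; print(job_done())"
```

```text
[-38.52122938  44.16360775] -0.19901217905563395 23.649477600942912
the job is handed in; nothing more can be done
None
```

The lever is fully home in the ring-marked slot: about -0.199 rad along its lane by camera, with the knob about 24 mm from the ring's centre. The hand is clear, and the job was handed in at about 13 s; no verdict was returned.

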